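Set an airing-box shutter wide: move its stay from the inner hole to the end hole

TASK

The little airing box's shutter stands ajar, held by its flat stay bar; set it wide. Lift the stay off its pin, lay it down along the top of the shutter on its rest and let go; then swing the shutter wide by its black knob, never by pulling or pushing it along with the stay; then take the stay up again and drop its end hole (the one next to the upturned tab) fully over the pin, so that the bar lies level. Leave the air cap on the box, the tin, the mixing cup and the brush where they are.

Things in the scene. Friction and masses are not known exactly. Their poses are not given: they have to be found in the camera images.
- airing_box: Fixed grey box, 120 (x) x 190 (y) x 105 mm high, open at its front, which faces its own -x; two tins stand inside. Origin: centre of its underside, z up. It stands at a different place and yaw each time, but always upright with its front roughly to world +y (the robot's left). Its top is flat at 105 mm; the steel pin stands on the top at own (-20, 20) mm and the air cap lies near its far corner, own (38, -72) mm.
- pin_tip (a point): Rounded tip of the upright steel pin, 137 mm above the worktop. The pin is 9 mm thick (a hole over it has 1.5 mm play all round); round its foot is a wider shoulder up to 121 mm height. The pin stands 8 mm proud of the top of the stay when the stay lies level on it, so a hole must be raised 14 mm or more to clear it.
- shutter_hinge (a point): Point on the shutter's vertical hinge axis at the height of the box's top (105 mm), box frame (-60, 80) mm. Its axes are the box's axes.
- shutter (a joint): Opening angle of the shutter in rad: 0 closed (shutter lying along the box's front, from the hinge toward the box's own -y), growing as its free edge swings out to the box's own -x (clockwise seen from above). It starts at 0.21, with the inner hole on the pin; the end hole fits over the pin at 1.04. The range is 0 to 1.75. The hinge is stiff (0.2 N m friction), so the shutter stays where it is left, but it can still be nudged a few mm by the held stay (about 3 N).
- shutter_knob (a point): Centre of the thick head of the black upright knob on the shutter's top edge, 165 mm from the hinge axis, at 140 mm height. Head 18 mm in diameter, 14 mm high under its rounded top at 148 mm; the neck below is 14 mm. Grip it from above. x axis: normal to the shutter (pointing to its inner side, toward the box); y axis: along the shutter toward the hinge.
- stay_pivot (a point): The stay's pivot on the shutter's top edge, 130 mm from the hinge axis, 126 mm high (mid-thickness of the stay). y axis: along the shutter toward the hinge.
- stay_swing (a joint): Turn of the stay about its vertical pivot, rad: 0 when it lies along the shutter's top edge pointing to the hinge, which is lying on its rest (a small ledge on the shutter under it); positive (clockwise seen from above) as its tab end swings toward the box's inside and pin. Starts near 0.575; at the goal about 0.5. Light friction (0.03 N m) keeps it where it is left. Range -0.25 to 1.3.
- stay_lift (a joint): Tilt of the stay about its pivot, rad: 0 level (the lowest; lying on its rest or fully down on the pin), positive with the tab end raised; up to 0.7. It falls back to level when let go, unless the bar sits on top of the pin (then about 0.09 at the end hole).
- stay: Flat steel bar, 22 mm wide, 6 mm thick, reaching from 12 mm behind its pivot to 184 mm beyond it, with three 12 mm holes in a row; about 0.1 kg. Origin: on the pivot at mid-thickness; x along the bar to the tab end, z up. When level its underside is 18 mm above the box's top.
- stay_tab (a point): Middle of the upturned tab at the bar's free end, 178 mm from the pivot, 15 mm above the bar's mid-thickness (141 mm high when level). The tab is 22 mm wide across the bar, 8 mm thick along it, its top 26 mm above mid-thickness: grip it from above across the bar (22 mm); it can tilt between the fingers as the bar lifts.
- hole_inner (a point): Centre of the hole nearest the pivot, 95 mm from it; at the start it is over the pin.
- hole_middle (a point): Centre of the middle hole, 123.5 mm from the pivot; not to be used.
- hole_end (a point): Centre of the end hole, next to the tab, 152 mm from the pivot (26 mm from the tab); to be dropped over the pin.
- air_cap: Loose bystander: spray-gun air cap, 34 mm across, 25 mm high, on top of the box. Origin at its underside.
- small_tin: Loose bystander: small lever-lid tin, 67 mm across, 79 mm high, on the worktop to the right of the box. Origin at its underside.
- mix_cup: Loose bystander: clear mixing cup, 72 mm across, 95 mm high, on the worktop to the left of the box. Origin at its underside.
- gun_brush: Loose bystander: gun-cleaning brush, 170 mm long, lying on the worktop to the right of the tin. Origin at its underside.

How it is judged:
By the outcome, as a careful person would: the job done as asked, in the order asked, and still so for the second after the job is handed in, with the robot touching nothing.
It also fails if it takes over 67 s, if anything falls off the work surface, if the arm or the gripper's body presses on something with over 40 N, if the wrist force passes 120 N, or if a joint passes its speed limit or range.

ROBOT

A 7-joint arm with a two-finger parallel gripper is mounted at the origin on a cart in front of the work surface, level with it; the furniture and walls round the work are solid. World frame = base frame: x ahead of the robot, y to its left, z up, the work surface at z = 0. Lengths are in m, angles in rad, forces in N, time in s.
With the tool pointing down it reaches from about 0.425 to 1.025 m from the base axis. Payload 9.4 kg.
Tool frame: the origin (TCP) lies on the centre line of the jaws, within the pads' length; the fingertips stand 8 mm ahead of it and the grasp point (between the pads) lies 11 mm behind it; z points along the fingers, y is the line along which they close (so a half turn about z gives the same grasp; the last joint's range is limited). The gripper opens to 85 mm and grips with 20 to 120 N. Pads are 22 mm wide; open, the fingers measure 114 mm over their backs; the gripper's body (76 mm by 85 mm) begins 54 mm behind the grasp point. The pads swing forward as they close: fully open they stand 13 mm farther back than shut.
Start: joints at [-1.197, 0.599, -0.003, 1.599, 0.002, 0.943, -0.08], TCP at [0.316, 0.653, 0.239] pointing down, gripper open.
Joint ranges: [-2.57, 2.57], [-0.35, 1.97], [-1.29, 1.29], [0.11, 2.56], [-1.05, 4.19], [0.11, 1.86], [-2.63, 2.63]. Speed limits (rad/s): [2.22, 2.22, 3.01, 3.01, 3.14, 3.14, 3.14].

INTERFACE

Orientations are given as a unit quaternion [w, x, y, z].
In Python, from plant import env gives the robot as it stands.
- The arm moves only by the tool apply_moves, never from a script. Its argument "plan" is a list of rows, each a list of 3 entries, a list of its own where there are three numbers: the shift along the tool's x, y, z in mm, then the turn, a rotation vector about the tool's x, y, z in degrees, then the opening, from -1 (shut) to 1 (fully open), so that 0 is half open. In form: [[[x, y, z], [rx, ry, rz], fingers], ...]. A call has 1 to 20 rows; each row is the pose to reach, as a shift and turn from the pose commanded when the call began, along the tool's axes at that moment; what a row does not reach only later rows make up. A row lasts 1/8 s, in which the tool goes at most 62.5 mm and 10.7 degrees, less where a joint would pass 70% of its speed; a pose out of reach is approached as far as the arm can. A call with a gripper value outside its range is refused whole. The fingers move at their own pace and stop on an object; the grip force is fixed at half the most. Time passes only in rows, so rows that repeat a pose let the fingers close. It gives the time, the measured TCP pose, the force, the opening and the grip force at its end, in the units of the state.
- env.read_state(): the state, without advancing time (a new reading comes with each control period).
- env.snapshot(name): name is "scene" or "top" or "wrist"; returns (picture, depth): 400x640x3 uint8, blue, green, red; 400x640 float32, m along the optical axis (not along the pixel's ray), 0 where there is no reading.
- env.get_calibration(name): a dict with "fx", "fy", "cx", "cy" (pixels), "cam_to_world" (4x4, takes a point from camera to world coordinates). Camera axes: x right, y down, z forward; pixel columns grow to the right and rows downward; lengths in m; the calibration is good to about 2 mm. The wrist camera is an equidistant fisheye: a pixel r from the principal point sees the ray r / f radians off the axis. A picture is of the moment at which its call begins: read the wrist's pose just before it. get_calibration takes no time and is no camera call; for the wrist camera it gives the pose at the moment of the call.
- env.hand_in(): hands the job in; it is judged then, once.
The state is a dict: "time_s": time; "q": joint angles; "qd": joint speeds; "tau": joint torques, N m; "tool_pos": TCP position; "tool_rot": TCP orientation; "wrist_force": force on the tool from outside, world axes, zero at the start; "wrist_torque": the same for the moment, N m; "finger_gap": opening from 0.0 (shut) to 1.0 (fully open); "gripper_force": force on a finger pad.
Only numpy, scipy, OpenCV 4.12 (cv2) and the standard library are available. Lean on these libraries where they do the work, as an engineer would, in place of code of your own. Each camera call takes 0.05 s, during which the arm holds its last target. There are 200 camera calls.

## Working session

There is one attempt and no reset: what is moved stays moved. The work goes in short steps, Python scripts to look and compute and a tool call to move; the robot and the scene stay as the last step left them, time stands still between calls to the robot, and variables do not carry over. Pictures are saved under pics/ and viewed, at most 13 in all, crops included, and the job is handed in when it is done.

Besides the shell and the picture viewer there is one more tool, called after "Call:" as name(argument=value, ...) on one line, values as JSON. apply_moves: Moves the arm, as the interface text tells. Its arguments: {"type":"object","properties":{"plan":{"type":"array"}},"required":["plan"]}

```bash
ls; mkdir -p pics
cat > h.py <<'E'
import numpy as np, cv2
from plant import env
def world(name, px, d, K=None):
    K=K or env.get_calibration(name); u,v=np.array(px,float).T
    p=np.stack([(u-K['cx'])/K['fx']*d,(v-K['cy'])/K['fy']*d,d],-1)
    T=np.array(K['cam_to_world']); return p@T[:3,:3].T+T[:3,3]
def onplane(name, px, z):
    K=env.get_calibration(name); T=np.array(K['cam_to_world']); u,v=px
    r=T[:3,:3]@np.array([(u-K['cx'])/K['fx'],(v-K['cy'])/K['fy'],1]); c=T[:3,3]
    return c+r*(z-c[2])/r[2]
def cloud(name):
    im,d=env.snapshot(name); v,u=np.mgrid[:400,:640]
    return im,d,world(name,np.stack([u.ravel(),v.ravel()],-1),d.ravel()).reshape(400,640,3)
E
python3 - <<'E'
from h import *
for n in ('top','scene'):
    im,d,P=cloud(n); cv2.imwrite(f'pics/{n}0.png',im); np.savez(f'{n}0.npz',im=im,d=d,P=P)
    K=env.get_calibration(n); print(n,K['fx'],np.round(K['cam_to_world'],2).tolist())
s=env.read_state(); print(s)
E
```

```text
pics
top 469.8233675341519 [[-0.03, -0.98, 0.2, 0.19], [-1.0, 0.03, -0.0, 0.08], [-0.0, -0.2, -0.98, 1.64], [0.0, 0.0, 0.0, 1.0]]
scene 392.19008133661697 [[0.48, -0.42, 0.77, -0.5], [-0.88, -0.24, 0.42, -0.45], [0.01, -0.88, -0.48, 0.73], [0.0, 0.0, 0.0, 1.0]]
{'time_s': 0.1, 'q': array([-1.19668447,  0.60006243, -0.00250453,  1.60007353,  0.00180169,
        0.94288824, -0.07980509]), 'qd': array([-0.00108575, -0.00056637,  0.00064184, -0.00291606,  0.00034694,
        0.00034666,  0.00126284]), 'tau': array([ 6.09669645e-03, -7.77989173e+01,  1.57034621e+00, -2.58627087e+01,
        1.27021037e-02,  5.43658665e-03, -2.23600773e-05]), 'tool_pos': array([0.31573043, 0.65217417, 0.23848292]), 'tool_rot': array([-8.27914405e-05,  2.23491088e-01,  9.74705711e-01, -7.10176455e-04]), 'wrist_force': array([ 0.11192751, -0.41718317, -0.36460909]), 'wrist_torque': array([ 0.00304085, -0.05350078, -0.01991238]), 'gripper_force': 0.0, 'finger_gap': 0.9963902216286392}
```

View pics/top0.png

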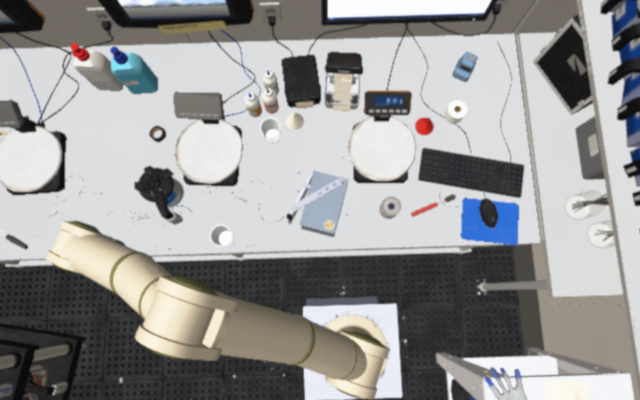

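View pics/scene0.png

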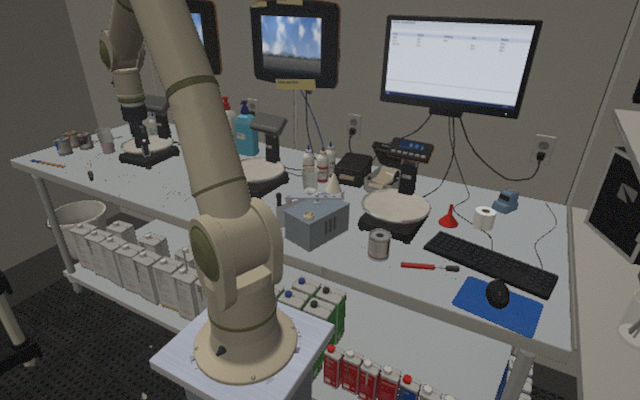

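The top view shows the box at about (325,203), with the shutter along its left edge from (305,172) to (290,218) and the light stay crossing the top. The tin is at (390,207), the cup at (222,236) and the cap at (328,225).

Run:
```python
from h import *
z=np.load('top0.npz'); im,P=z['im'],z['P']
c=im[160:250,270:365]; cv2.imwrite('pics/c1.png',cv2.resize(c,None,fx=6,fy=6,interpolation=cv2.INTER_CUBIC))
m=np.zeros((400,640),bool); m[165:240,280:355]=1
m&=abs(P[...,2]-.105)<.006
n,l,st,_=cv2.connectedComponentsWithStats(m.astype(np.uint8)); k=1+st[1:,4].argmax(); print(st[k])
q=P[l==k][:,:2]; print(P[l==k][:,2].mean())
r=cv2.minAreaRect((q*1000).astype(np.float32)); print(r, cv2.boxPoints(r))
```

```text
[ 299  178   49   55 1163]
0.10525085443134356
((492.28460693359375, 75.85784149169922), (120.1036605834961, 190.09361267089844), 73.54560852050781) [[384.1206    45.187607]
 [566.429     -8.656799]
 [600.4486   106.528076]
 [418.1402   160.37248 ]]
```

View pics/c1.png

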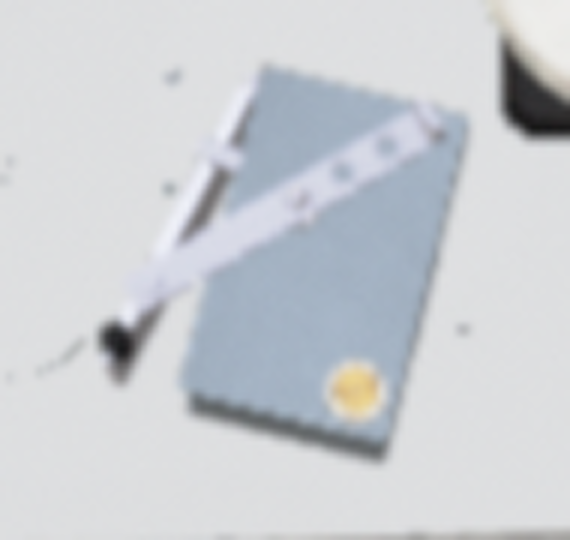

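The box fit gives exactly 120 × 190 mm at z = 0.105, so I trust it. Next I'll build the kinematic model and check it against the knob and tab pixels.

```bash
cat >> h.py <<'E'
from scipy.spatial.transform import Rotation as Ro
from scipy.optimize import fsolve
C=np.array([492.3,75.9]); a=np.deg2rad(73.546-180)   # box frame yaw
xo=np.array([np.cos(a),np.sin(a)]); yo=np.array([-xo[1],xo[0]])
off=np.zeros(2)
PIN=C-20*xo+20*yo; HIN=C-60*xo+80*yo
def rot(v,t): c,s=np.cos(t),np.sin(t); return np.array([c*v[0]-s*v[1],s*v[0]+c*v[1]])
sh=lambda th:-np.cos(th)*yo-np.sin(th)*xo
def on_sh(th,r): return HIN+r*sh(th)
def stay(th,ph,r,lift=0,h=0):   # point r along the bar, h above its mid plane, mm; returns xyz and bar dir
    b=rot(-sh(th),-ph); rr=r*np.cos(lift)-h*np.sin(lift)
    p=on_sh(th,130)+rr*b; return np.array([*p,126+r*np.sin(lift)+h*np.cos(lift)]),b
def fit(r): return fsolve(lambda s: stay(s[0],s[1],r)[0][:2]-PIN,[.21 if r<100 else 1.04,.55])
def down(d): # tool rotation, z down, x along +-d, nearest to present yaw
    s=env.read_state(); R=Ro.from_quat(np.roll(s['tool_rot'],-1)); x=R.as_matrix()[:2,0]
    d=d/np.linalg.norm(d); d=d if d@x>0 else -d
    return Ro.from_matrix(np.array([[d[0],d[1],0],[d[1],-d[0],0],[0,0,-1]]).T)
def rows(poses): # [(xyz mm, Rotation)] -> shift, turn relative to measured pose
    s=env.read_state(); R=Ro.from_quat(np.roll(s['tool_rot'],-1)); p=s['tool_pos']*1000
    for q,Q in poses:
        print(np.round(R.inv().apply(np.array(q)-p),1).tolist(), np.round((R.inv()*Q).as_rotvec(degrees=True),1).tolist())
def proj(name,p):
    K=env.get_calibration(name); T=np.linalg.inv(K['cam_to_world']); c=T[:3,:3]@(np.array(p)/1000)+T[:3,3]
    return np.round([K['fx']*c[0]/c[2]+K['cx'],K['fy']*c[1]/c[2]+K['cy']],1)
E
python3 - <<'E'
from h import *
s0=fit(95); s1=fit(152); print(s0,s1,'pin',PIN,'hinge',HIN)
print('knob',on_sh(s0[0],165),proj('top',[*on_sh(s0[0],165),148]),'seen 289.2,216.3')
t,b=stay(*s0,178,0,15); print('tab',t,b,proj('top',t),'seen 342,180.3')
print('end hole',proj('top',stay(*s0,152)[0]),'seen',270+387/6,160+146/6)
print('mid hole',proj('top',stay(*s0,123.5)[0]),'seen',270+343/6,160+171/6)
t[2]=136; up=t.copy(); up[2]=215
rows([(up,down(b)),(t,down(b))])
E
```

```text
[0.21106469 0.57522701] [1.03636925 0.49352586] pin [517.14585823  89.41603969] hinge [586.01852364 110.7832098 ]
knob [441.07849216 189.63362054] [288.5 215.1] seen 289.2,216.3
tab [556.74342039  16.47062811 141.        ] [ 0.47707906 -0.87886038] [340.8 179. ] seen 342,180.3
end hole [333.9 183.9] seen 334.5 184.33333333333334
mid hole [326.5 188.1] seen 327.1666666666667 188.5
[-493.9, -467.2, 24.2] [-0.1, 0.0, 35.7]
[-493.9, -467.0, 103.2] [-0.1, 0.0, 35.7]
```

Call:
apply_moves(plan=[[[-494,-467,0],[0,0,36],0.1],[[-494,-467,0],[0,0,36],0.1],[[-494,-467,0],[0,0,36],0.1],[[-494,-467,0],[0,0,36],0.1],[[-494,-467,0],[0,0,36],0.1],[[-494,-467,0],[0,0,36],0.1],[[-494,-467,0],[0,0,36],0.1],[[-494,-467,0],[0,0,36],0.1],[[-494,-467,0],[0,0,36],0.1],[[-494,-467,0],[0,0,36],0.1],[[-494,-467,0],[0,0,36],0.1],[[-494,-467,0],[0,0,36],0.1],[[-494,-467,0],[0,0,36],0.1],[[-494,-467,24],[0,0,36],0.1],[[-494,-467,24],[0,0,36],0.1],[[-494,-467,24],[0,0,36],0.1]])

```text
time_s: 2.1
tool_pos: [0.557, 0.0181, 0.2157]
tool_rot: [-0.0, 0.513, 0.858, 0.0]
wrist_force: [0.1, 1.1, -0.1]
finger_gap: 0.543
gripper_force: 0.0
```

```bash
cat >> h.py <<'E'
def wproj(p,K=None):
    K=K or env.get_calibration('wrist'); T=np.linalg.inv(K['cam_to_world']); c=T[:3,:3]@(np.array(p)/1000)+T[:3,3]
    th=np.arctan2(np.hypot(c[0],c[1]),c[2]); k=th/np.hypot(c[0],c[1])
    return np.array([K['fx']*c[0]*k+K['cx'],K['fy']*c[1]*k+K['cy']])
def wshow(fn,pts):
    K=env.get_calibration('wrist'); im,d=env.snapshot('wrist'); im=im.copy()
    for p in pts: u=wproj(p,K); cv2.circle(im,tuple(int(round(x*8)) for x in u),24,(0,0,255),1,cv2.LINE_AA,3)
    cv2.imwrite(fn,im)
E
python3 - <<'E'
from h import *
s=fit(95); wshow('pics/w1.png',[stay(*s,178,0,26)[0],stay(*s,152,0,3)[0],stay(*s,123.5,0,3)[0],[*PIN,137],[*on_sh(s[0],165),148],[*(C-60*xo+95*yo),105],[*(C+60*xo+95*yo),105],[*HIN,105]])
rows([(stay(*s,178,0,10)[0],down(stay(*s,178)[1]))])
E
```

```text
[-0.9, -1.2, 79.9] [0.0, 0.0, -0.3]
```

View pics/w1.png

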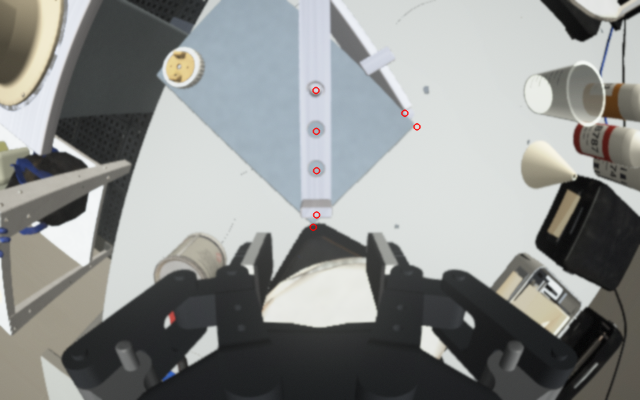

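The wrist view shows the overlay matching to within a pixel or two: holes at (316,131) and (316,170), pin at (316,90), tab at about (316,212). The tab isn't obstructed, so I'll descend and grip.

Call:
apply_moves(plan=[[[-1,-1,40],[0,0,0],0.1],[[-1,-1,70],[0,0,0],0.1],[[-1,-1,80],[0,0,0],0.1],[[-1,-1,80],[0,0,0],0.1],[[-1,-1,80],[0,0,0],-1],[[-1,-1,80],[0,0,0],-1],[[-1,-1,80],[0,0,0],-1],[[-1,-1,80],[0,0,0],-1],[[-1,-1,80],[0,0,0],-1]])

```text
time_s: 3.28
tool_pos: [0.557, 0.0155, 0.1355]
tool_rot: [0.0, 0.514, 0.858, 0.0]
wrist_force: [1.5, -1.4, 2.1]
finger_gap: 0.243
gripper_force: 58.8
```

Run:
```python
from h import *
s=env.read_state(); print(s['tool_pos'],s['wrist_force'],s['finger_gap'],s['gripper_force'])
th,ph=fit(95); p=s['tool_pos']*1000
# keep the grasp offset in the bar's frame
g=p-stay(th,ph,178)[0]; b=stay(th,ph,178)[1]; r=178+g[:2]@b; h=g[2]; print(r,h,g[:2]@rot(b,np.pi/2))
L=[]
for f,l in [(ph,.1),(ph,.2),(ph,.28)]+[(x,.28) for x in np.linspace(ph,0,9)[1:]]+[(0,.2),(0,.1),(0,.0)]:
    q,b=stay(th,f,178,l,15); q[2]+=h-15; L.append((q,down(b)))
rows(L)
```

```text
[0.55702741 0.01548172 0.13552797] [ 1.45055316 -1.37278954  2.06332924] 0.2434565079143123 58.77768578912992
179.00459803179572 9.527974774979526 -0.22219928258728125
[3.4, 0.2, -17.7] [0.0, 0.0, -0.3]
[7.5, 0.2, -35.1] [0.0, 0.0, -0.3]
[12.1, 0.2, -48.6] [0.0, 0.0, -0.3]
[12.6, 12.2, -48.6] [0.0, 0.0, -4.5]
[13.9, 24.1, -48.6] [0.0, 0.0, -8.6]
[16.1, 35.9, -48.6] [0.0, 0.0, -12.7]
[19.2, 47.5, -48.6] [0.0, 0.0, -16.8]
[23.1, 58.8, -48.6] [0.0, 0.0, -20.9]
[27.8, 69.9, -48.6] [0.0, 0.0, -25.1]
[33.2, 80.6, -48.6] [0.0, 0.0, -29.2]
[39.5, 90.8, -48.6] [0.0, 0.0, -33.3]
[35.7, 93.3, -35.0] [0.0, 0.0, -33.3]
[32.2, 95.6, -17.6] [0.0, 0.0, -33.3]
[30.2, 96.9, 0.1] [0.0, 0.0, -33.3]
```

Call:
apply_moves(plan=[[[1,0,-9],[0,0,0],-1],[[2.4,0,-18],[0,0,0],-1],[[4,0,-26],[0,0,0],-1],[[6.5,0,-35],[0,0,0],-1],[[9,0,-43],[0,0,0],-1],[[11,0,-48.5],[0,0,0],-1],[[11,0,-48.5],[0,0,0],-1]])

```text
time_s: 4.15
tool_pos: [0.5511, 0.0259, 0.1841]
tool_rot: [-0.0, 0.513, 0.858, 0.0]
wrist_force: [-2.6, 2.7, -4.7]
finger_gap: 0.237
gripper_force: 59.0
```

Run:
```python
from h import *
s=env.read_state(); print(s['tool_pos'],s['wrist_force'],s['wrist_torque'],s['gripper_force'])
th,ph=fit(95)
K=env.get_calibration('wrist')
for l in (0,.2,.28): print(l,wproj(stay(th,ph,95,l,3)[0],K),wproj(stay(th,ph,152,l,3)[0],K))
print('pin',wproj([*PIN,137],K),'knob',proj('top',[*on_sh(th,165),148]))
wshow('pics/w2.png',[[*on_sh(th,165),148],[*PIN,137]]+[stay(th,ph,x,.28,3)[0] for x in (95,123.5,152)])
```

```text
[0.55108759 0.02587451 0.18405085] [-2.64745625  2.71168468 -4.70527739] [0.50450587 0.45942151 0.17291103] 58.959345471989764
0 [317.73410595 102.76535988] [318.28883074 194.30515144]
0.2 [317.59497772  96.90039679] [318.16700107 202.02485037]
0.28 [317.52041421  92.23268787] [318.08504187 202.54636661]
pin [317.68901456 102.2253829 ] knob [288.5 215.1]
```

View pics/w2.png

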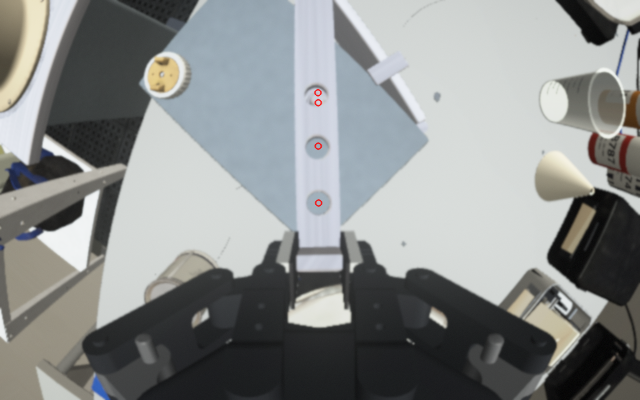

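The stay is gripped and raised: its holes match the 0.28 tilt model and the pin shows clear. A slight 3 N pull suggests I'm about 1 mm too far out, so I'll follow the arc with r = 178.

Run:
```python
from h import *
th,ph=fit(95)
L=[]
for f,l in [(x,.28) for x in np.linspace(ph,0,11)]+[(0,.2),(0,.1),(0,.0)]:
    q,b=stay(th,f,178,l,15); q[2]+=9.6-15; L.append((q,down(b)))
rows(L)
```

```text
[0.2, 0.6, -0.4] [-0.0, -0.0, -0.3]
[0.6, 10.2, -0.4] [-0.0, -0.0, -3.6]
[1.4, 19.7, -0.5] [-0.0, -0.0, -6.9]
[2.9, 29.2, -0.5] [-0.0, -0.0, -10.2]
[4.8, 38.6, -0.5] [-0.0, -0.0, -13.5]
[7.3, 47.9, -0.5] [-0.0, -0.0, -16.8]
[10.4, 57.0, -0.5] [-0.0, -0.0, -20.1]
[13.9, 65.9, -0.5] [-0.0, -0.0, -23.4]
[18.0, 74.6, -0.5] [-0.0, -0.0, -26.6]
[22.5, 83.1, -0.5] [-0.0, -0.0, -29.9]
[27.6, 91.2, -0.5] [-0.0, -0.0, -33.2]
[23.7, 93.7, 13.1] [-0.0, -0.0, -33.2]
[20.3, 96.0, 30.4] [-0.0, -0.0, -33.2]
[18.3, 97.3, 48.1] [-0.0, -0.0, -33.2]
```

Call:
apply_moves(plan=[[[1,10,0],[0,0,-3.6],-1],[[1.8,19.5,0],[0,0,-7],-1],[[3.2,29,0],[0,0,-10],-1],[[5,38.5,0],[0,0,-13.5],-1],[[7.6,47.7,0],[0,0,-17],-1],[[10.6,57,0],[0,0,-20],-1],[[14.2,66,0],[0,0,-23.5],-1],[[18.3,74.5,0],[0,0,-26.5],-1],[[22.8,83,0],[0,0,-30],-1],[[27.8,91,0],[0,0,-33.2],-1],[[27.8,91,0],[0,0,-33.2],-1]])

```text
time_s: 5.58
tool_pos: [0.6173, 0.0937, 0.1827]
tool_rot: [-0.002, 0.246, 0.969, -0.0]
wrist_force: [-7.2, 2.9, -5.6]
finger_gap: 0.236
gripper_force: 58.9
```

Run:
```python
from h import *
th,ph=fit(95)
s=env.read_state(); print(s['tool_pos'],s['wrist_force'],s['gripper_force'])
L=[]
for f,l in [(0,.28),(0,.2),(0,.1),(0,.0)]:
    q,b=stay(th,f,178,l,15); q[2]+=9.6-15; L.append((q,down(b)))
rows(L)
wshow('pics/w3.png',[[*on_sh(th,165),148],[*HIN,105]]+[stay(th,0,x,.28,3)[0] for x in (95,123.5,152)])
```

```text
[0.61725551 0.09373477 0.18270354] [-7.17735367  2.91066082 -5.61118213] 58.9324077459014
[-1.3, 0.0, -1.5] [-0.1, -0.2, 0.1]
[-5.9, 0.1, 12.0] [-0.1, -0.2, 0.1]
[-10.1, 0.1, 29.4] [-0.1, -0.2, 0.1]
[-12.6, 0.1, 47.1] [-0.1, -0.2, 0.1]
```

View pics/w3.png

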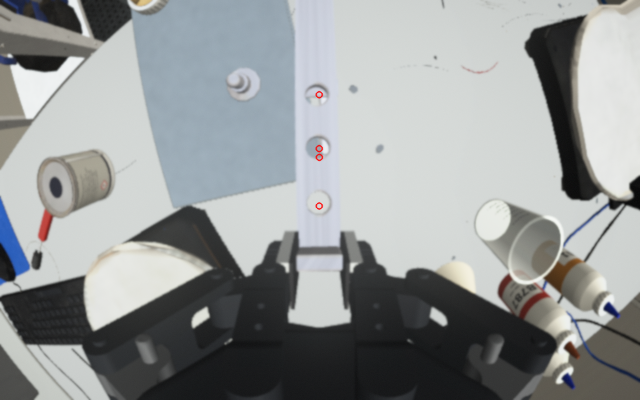

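The view shows the stay directly over the shutter line, beside the box edge, with the pin free at (240,82). I'll lower it onto the rest.

Call:
apply_moves(plan=[[[-3,0,8],[0,0,0],-1],[[-5.5,0,16],[0,0,0],-1],[[-7.5,0,24],[0,0,0],-1],[[-9,0,32],[0,0,0],-1],[[-10,0,40],[0,0,0],-1],[[-11,0,46],[0,0,0],-1],[[-11,0,47],[0,0,0],-1],[[-11,0,47],[0,0,0],-1]])

```text
time_s: 6.62
tool_pos: [0.6286, 0.0873, 0.1371]
tool_rot: [0.0, 0.247, 0.969, 0.0]
wrist_force: [-3.1, 0.5, 2.9]
finger_gap: 0.237
gripper_force: 59.7
```

Call:
apply_moves(plan=[[[-11,0,47],[0,0,0],0.1],[[-11,0,47],[0,0,0],0.1],[[-11,0,47],[0,0,0],0.1],[[-11,0,47],[0,0,0],0.1],[[-11,0,25],[0,0,0],0.1],[[-11,0,-20],[0,0,0],0.1],[[-11,0,-30],[0,0,0],0.1],[[-11,0,-30],[0,0,0],0.1]])

```text
time_s: 7.62
tool_pos: [0.6382, 0.0825, 0.1683]
tool_rot: [0.001, 0.247, 0.969, 0.001]
wrist_force: [0.2, 0.7, -0.6]
finger_gap: 0.549
gripper_force: 0.0
```

Run:
```python
from h import *
th,ph=fit(95)
k=[*on_sh(th,165),215]; R=down(sh(th)); rows([(k,R),([*k[:2],134],R)])
im,d,P=cloud('top'); cv2.imwrite('pics/t1.png',cv2.resize(im[160:250,260:365],None,fx=6,fy=6,interpolation=cv2.INTER_CUBIC))
print('knob',(proj('top',[*on_sh(th,165),148])-[260,160])*6+2.5,'tab',(proj('top',stay(th,0,178,0,26)[0])-[260,160])*6+2.5, 'holes',[((proj('top',stay(th,0,r,0,3)[0])-[260,160])*6+2.5).tolist() for r in (95,123.5,152)])
```

```text
[224.3, -0.3, -47.1] [0.1, 0.1, -0.1]
[224.4, -0.5, 33.9] [0.1, 0.1, -0.1]
knob [173.5 333.1] tab [352.9 -11.3] holes [[285.69999999999993, 130.30000000000007], [309.10000000000014, 85.30000000000007], [332.5, 40.900000000000034]]
```

I made a mistake: those rows are relative to the call's own start, so the tool dipped about 47 mm while it was opening. I'll check what that did before going on.

Run:
```python
from h import *
th,ph=fit(95)
K=env.get_calibration('wrist'); im,d=env.snapshot('wrist'); im=im.copy()
for p in [[*on_sh(th,165),148],[*PIN,137],[*(C-60*xo+95*yo),105]]+[stay(th,0,x,0,3)[0] for x in (95,123.5,152)]:
    cv2.circle(im,tuple(int(round(x*8)) for x in wproj(p,K)),24,(0,0,255),1,cv2.LINE_AA,3)
t=cv2.imread('pics/t1.png'); t=cv2.resize(t,(0,0),fx=.74,fy=.74)
o=np.zeros((400,800,3),np.uint8); o[:,:]=0; o[:400,:334]=cv2.resize(t,(466,400))[:, 66:400]; o[:, 334:]=im[:,80:546]
cv2.imwrite('pics/w4.png',o)
```

```text
(no output)
```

View pics/w4.png

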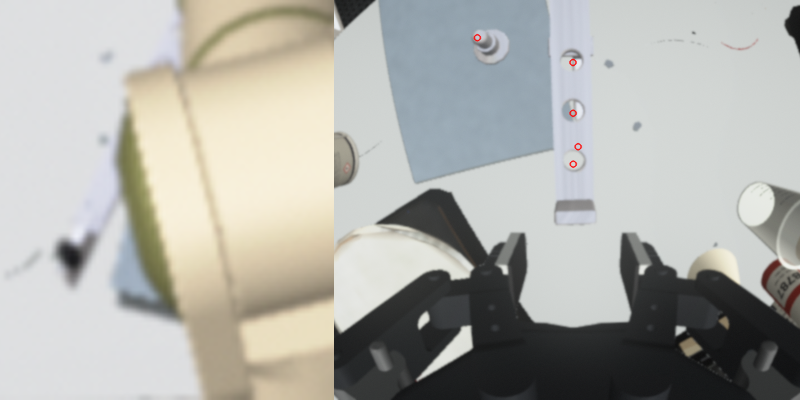

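The wrist view shows the stay lying level on its rest, with holes at (573,62), (573,112) and (573,160) matching the model, the pin free and the tab released. Nothing was disturbed, so I'm going to the knob.

Call:
apply_moves(plan=[[[0,0,-47],[0,0,0],0.1],[[56,0,-47],[0,0,0],0.1],[[112,0,-47],[0,0,0],0.1],[[168,0,-47],[0,0,0],0.1],[[224,0,-47],[0,0,0],0.1],[[224,0,-47],[0,0,0],0.1],[[224,0,-47],[0,0,0],0.1]])

```text
time_s: 8.6
tool_pos: [0.4415, 0.1895, 0.2133]
tool_rot: [-0.0, 0.247, 0.969, -0.0]
wrist_force: [0.6, 0.2, 0.1]
finger_gap: 0.552
gripper_force: 0.0
```

Run:
```python
from h import *
th,ph=fit(95)
k=[*on_sh(th,165),215]; R=down(sh(th)); rows([(k,R),([*k[:2],134],R)])
wshow('pics/w5.png',[[*on_sh(th,165),148],[*PIN,137]]+[stay(th,0,x,0,3)[0] for x in (95,123.5,152)])
```

```text
[0.5, -0.1, -1.7] [-0.0, -0.0, -0.1]
[0.5, -0.1, 79.3] [-0.0, -0.0, -0.1]
```

View pics/w5.png

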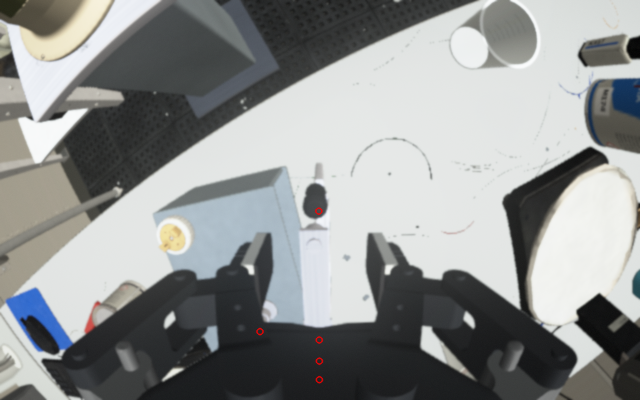

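The view shows the knob head between the fingers at about (317,210), with the stay behind it on the shutter. I'll get its centre from the wrist depth.

```bash
cat >> h.py <<'E'
def wcloud():
    K=env.get_calibration('wrist'); im,d=env.snapshot('wrist'); v,u=np.mgrid[:400,:640]
    x=(u-K['cx'])/K['fx']; y=(v-K['cy'])/K['fy']; t=np.hypot(x,y)+1e-9; k=np.tan(np.minimum(t,1.5))/t
    T=np.array(K['cam_to_world']); p=np.stack([x*k*d,y*k*d,d],-1)
    return im,d,(p@T[:3,:3].T+T[:3,3])*1000
E
python3 - <<'E'
from h import *
th,ph=fit(95); im,d,P=wcloud(); k=on_sh(th,165)
m=(np.hypot(P[...,0]-k[0],P[...,1]-k[1])<25)&(P[...,2]>134)&(P[...,2]<152)&(d>0)
v,u=np.nonzero(m); print(m.sum(),u.min(),u.max(),v.min(),v.max(),P[m].min(0),P[m].max(0),'model',k)
m2=m&(P[...,2]>145); print(m2.sum(),P[m2].mean(0) if m2.any() else '')
print(P[240,315],P[270,315])
E
```

```text
561 302 327 190 217 [429.47731421 179.48347988 134.17168952] [446.59728551 197.35609354 149.46187022] model [441.07849216 189.63362054]
371 [438.17860619 188.38000397 146.95124605]
[464.75368692 173.6763048  133.42802037] [489.47775815 159.91671079 128.67717267]
```

Call:
apply_moves(plan=[[[2,-1.8,40],[0,0,0],0.1],[[2,-1.8,70],[0,0,0],0.1],[[2,-1.8,79],[0,0,0],0.1],[[2,-1.8,79],[0,0,0],0.1],[[2,-1.8,79],[0,0,0],-1],[[2,-1.8,79],[0,0,0],-1],[[2,-1.8,79],[0,0,0],-1],[[2,-1.8,79],[0,0,0],-1],[[2,-1.8,79],[0,0,0],-1]])

```text
time_s: 9.82
tool_pos: [0.4392, 0.1892, 0.1359]
tool_rot: [0.001, 0.247, 0.969, 0.001]
wrist_force: [-0.3, -0.5, 5.9]
finger_gap: 0.181
gripper_force: 58.6
```

Run:
```python
from h import *
s=env.read_state(); p=s['tool_pos']*1000; print(p,s['wrist_force'],s['finger_gap']*85,s['gripper_force'])
w=p[:2]-HIN; r=np.linalg.norm(w); th=np.arctan2(-w@xo,-w@yo); print(r,th)
e=fit(152)[0]; print(e)
L=[([*on_sh(t,r),p[2]],down(sh(t))) for t in np.linspace(th,e,13)[1:]]
rows(L)
```

```text
[439.21851021 189.17775946 135.88560445] [-0.30319235 -0.46417565  5.87855583] 15.411460441669336 58.588924268988194
166.42100035525033 0.20331745528299144
1.0363692531025572
[-0.3, 11.5, 0.0] [0.1, 0.1, 3.4]
[-1.4, 23.0, 0.0] [0.1, 0.1, 7.4]
[-3.3, 34.4, 0.1] [0.1, 0.1, 11.4]
[-6.0, 45.7, 0.1] [0.1, 0.1, 15.4]
[-9.4, 56.7, 0.1] [0.1, 0.1, 19.4]
[-13.6, 67.5, 0.1] [0.1, 0.0, 23.3]
[-18.5, 77.9, 0.2] [0.1, 0.0, 27.3]
[-24.2, 88.0, 0.2] [0.1, 0.0, 31.3]
[-30.5, 97.6, 0.2] [0.1, 0.0, 35.3]
[-37.5, 106.8, 0.2] [0.1, 0.0, 39.2]
[-45.1, 115.5, 0.3] [0.1, 0.0, 43.2]
[-53.3, 123.6, 0.3] [0.1, 0.0, 47.2]
```

Call:
apply_moves(plan=[[[-0.3,11.5,0],[0,0,3.9],-1],[[-1.4,23,0],[0,0,7.8],-1],[[-3.3,34.4,0],[0,0,11.7],-1],[[-6,45.7,0],[0,0,15.6],-1],[[-9.4,56.7,0],[0,0,19.5],-1],[[-13.6,67.5,0],[0,0,23.4],-1],[[-18.5,78,0],[0,0,27.5],-1],[[-24.2,88,0],[0,0,31.5],-1],[[-30.5,97.6,0],[0,0,35.5],-1],[[-37.5,106.8,0],[0,0,39.5],-1],[[-45.1,115.5,0],[0,0,43.5],-1],[[-53.3,123.7,0],[0,0,47.5],-1],[[-53.3,123.7,0],[0,0,47.5],-1],[[-53.3,123.7,0],[0,0,47.5],-1],[[-53.3,123.7,0],[0,0,47.5],-1]])

```text
time_s: 11.7
tool_pos: [0.5456, 0.2712, 0.136]
tool_rot: [0.001, 0.617, 0.787, 0.001]
wrist_force: [1.3, -4.2, 5.9]
finger_gap: 0.182
gripper_force: 58.8
```

Run:
```python
from h import *
s=env.read_state(); p=s['tool_pos']*1000; print(p,s['wrist_force'],s['finger_gap']*85,s['gripper_force'])
w=p[:2]-HIN; print(np.linalg.norm(w),np.arctan2(-w@xo,-w@yo))
```

```text
[545.60110925 271.21911423 135.95862377] [ 1.25433783 -4.21705105  5.89057996] 15.45147568089648 58.831352209090255
165.44862288691596 1.0368325953569761
```

Angle by tool pose is 1.037. Releasing and rising.

Call:
apply_moves(plan=[[[0,0,0],[0,0,0],0.1],[[0,0,0],[0,0,0],0.1],[[0,0,0],[0,0,0],0.1],[[0,0,-10],[0,0,0],0.1],[[0,0,-40],[0,0,0],0.1],[[0,0,-80],[0,0,0],0.1],[[0,0,-80],[0,0,0],0.1]])

```text
time_s: 12.58
tool_pos: [0.5463, 0.2726, 0.2183]
tool_rot: [0.001, 0.617, 0.787, 0.003]
wrist_force: [0.8, 0.3, -0.6]
finger_gap: 0.554
gripper_force: 0.0
```

Run:
```python
from h import *
th=1.037; im,d,P=wcloud(); k=on_sh(th,165)
m=(np.hypot(P[...,0]-k[0],P[...,1]-k[1])<25)&(P[...,2]>145)&(P[...,2]<152)&(d>0)
print(m.sum(),P[m].mean(0),'model',k)
q,b=stay(th,0,178,0,10); up=q.copy(); up[2]=215
s=env.read_state(); print(s['tool_pos'])
rows([(up,down(b)),(q,down(b))])
```

```text
356 [546.00966162 272.55193636 146.91707328] model [545.73748871 270.79082907]
[0.54530789 0.27241765 0.21658608]
[-214.7, 0.9, 1.3] [0.2, -0.1, -0.2]
[-214.8, 0.7, 80.3] [0.2, -0.1, -0.2]
```

Call:
apply_moves(plan=[[[-54,0,0],[0,0,0],0.1],[[-108,0,0],[0,0,0],0.1],[[-162,0.5,0],[0,0,0],0.1],[[-215,0.5,0],[0,0,0],0.1],[[-215,0.5,0],[0,0,0],0.1],[[-215,0.5,0],[0,0,0],0.1]])

```text
time_s: 13.38
tool_pos: [0.5962, 0.0637, 0.2141]
tool_rot: [-0.001, 0.617, 0.787, -0.0]
wrist_force: [-0.4, 0.4, -0.1]
finger_gap: 0.549
gripper_force: 0.0
```

Run:
```python
from h import *
th=1.037
q,b=stay(th,0,178,0,10); rows([(q,down(b))])
wshow('pics/w6.png',[[*on_sh(th,165),148],[*PIN,137]]+[stay(th,0,x,0,3)[0] for x in (95,123.5,152)]+[stay(th,0,178,0,26)[0]])
```

```text
[0.1, 1.7, 78.1] [-0.1, -0.0, -0.3]
```

View pics/w6.png

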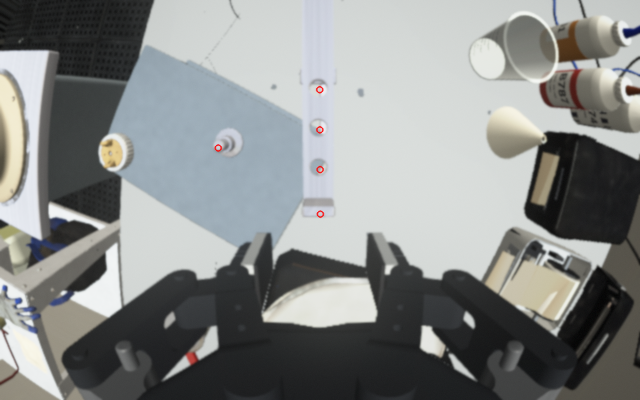

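The stay is still on its rest and matches the model: holes at (319,88), (319,127) and (319,168), pin at (218,148). I'll descend and grip the tab.

Call:
apply_moves(plan=[[[0,1,40],[0,0,0],0.1],[[0,1,70],[0,0,0],0.1],[[0,1,78],[0,0,0],0.1],[[0,1,78],[0,0,0],0.1],[[0,1,78],[0,0,0],-1],[[0,1,78],[0,0,0],-1],[[0,1,78],[0,0,0],-1],[[0,1,78],[0,0,0],-1],[[0,1,78],[0,0,0],-1]])

```text
time_s: 14.55
tool_pos: [0.5979, 0.0637, 0.137]
tool_rot: [0.0, 0.617, 0.787, 0.0]
wrist_force: [0.7, -0.1, 1.1]
finger_gap: 0.237
gripper_force: 58.7
```

Run:
```python
from h import *
s=env.read_state(); p=s['tool_pos']*1000; print(p,s['wrist_force'],s['finger_gap'],s['gripper_force'])
th,pe=fit(152); g=p-stay(th,0,178)[0]; b=stay(th,0,178)[1]; r=178+g[:2]@b; h=g[2]; print(r,h,g[:2]@rot(b,np.pi/2),pe)
for f,l in [(0,.0),(0,.07),(0,.14),(0,.21),(0,.28)]+[(x,.28) for x in np.linspace(0,pe,10)[1:]]:
    q,b=stay(th,f,r,l,15); q[2]+=h-15; rows([(q,down(b))])
```

```text
[597.87704129  63.71834028 136.99355599] [ 0.72285356 -0.14251881  1.08923193] 0.2366927226905345 58.719645738601685
178.53582135043723 10.993555988010371 -0.02072579910629442 0.49352586089029477
[0.0, 0.0, 0.0] [0.0, -0.0, -0.3]
[1.5, 0.0, -12.5] [0.0, -0.0, -0.3]
[3.8, 0.0, -24.8] [0.0, -0.0, -0.3]
[7.1, 0.0, -36.9] [0.0, -0.0, -0.3]
[11.1, -0.0, -48.8] [0.0, -0.0, -0.3]
[11.3, -9.2, -48.8] [0.0, -0.0, 2.8]
[12.0, -18.3, -48.8] [0.0, -0.0, 6.0]
[13.2, -27.4, -48.8] [0.0, -0.0, 9.1]
[14.9, -36.5, -48.8] [0.0, -0.0, 12.3]
[17.1, -45.4, -48.8] [0.0, -0.0, 15.4]
[19.8, -54.2, -48.8] [0.0, -0.0, 18.6]
[23.0, -62.8, -48.8] [0.0, -0.0, 21.7]
[26.6, -71.2, -48.8] [0.0, -0.0, 24.8]
[30.7, -79.4, -48.8] [0.0, -0.0, 28.0]
```

Call:
apply_moves(plan=[[[1,0,-8],[0,0,0],-1],[[2.5,0,-17],[0,0,0],-1],[[4.5,0,-25],[0,0,0],-1],[[7,0,-34],[0,0,0],-1],[[9.5,0,-42],[0,0,0],-1],[[12,0,-49],[0,0,0],-1],[[12.2,-9,-49],[0,0,3],-1],[[13,-18.3,-49],[0,0,6.2],-1],[[14.2,-27.4,-49],[0,0,9.4],-1],[[16,-36.5,-49],[0,0,12.5],-1],[[18,-45.4,-49],[0,0,15.7],-1],[[20.8,-54.2,-49],[0,0,18.8],-1],[[23.8,-63,-49],[0,0,22],-1],[[27.5,-71.5,-49],[0,0,25],-1],[[31.5,-79.7,-49],[0,0,28.2],-1],[[31.5,-79.7,-49],[0,0,28.2],-1],[[31.5,-79.7,-49],[0,0,28.2],-1]])

```text
time_s: 16.68
tool_pos: [0.5133, 0.0754, 0.186]
tool_rot: [0.0, 0.789, 0.614, 0.0]
wrist_force: [0.3, 3.9, -4.4]
finger_gap: 0.241
gripper_force: 58.9
```

Run:
```python
from h import *
s=env.read_state(); p=s['tool_pos']*1000; print(p,s['wrist_force'],s['gripper_force'])
th,pe=fit(152)
for l in (.28,.18,.14,.1,.05,0):
    q,b=stay(th,pe,178.5,l,15); q[2]+=11-15; rows([(q,down(b))])
wshow('pics/w7.png',[[*PIN,137]]+[stay(th,pe,x,.28,3)[0] for x in (95,123.5,152)])
```

```text
[513.30439774  75.36983892 186.04912837] [ 0.33961242  3.88125565 -4.39085097] 58.92173230648041
[-0.8, 0.3, 0.3] [0.0, -0.0, -0.1]
[-6.4, 0.3, 17.3] [0.0, -0.0, -0.1]
[-8.1, 0.3, 24.3] [0.0, -0.0, -0.1]
[-9.6, 0.3, 31.3] [0.0, -0.0, -0.1]
[-11.0, 0.3, 40.1] [0.0, -0.0, -0.1]
[-12.0, 0.3, 49.0] [0.0, -0.0, -0.1]
```

View pics/w7.png

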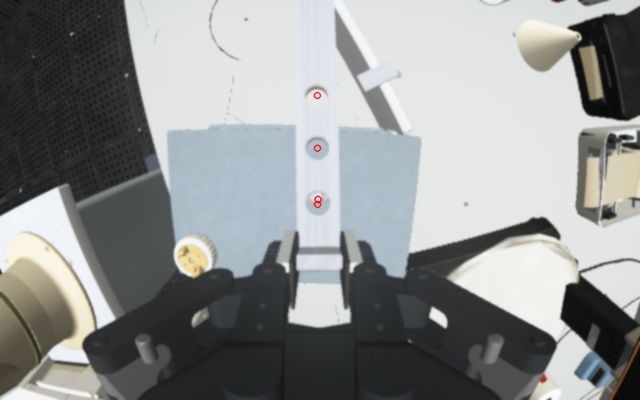

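The pin shows light at (318,199) inside the end hole at (318,203), aligned. I'll lower to just above the pin and check the forces.

Call:
apply_moves(plan=[[[-3,0.2,8],[0,0,0],-1],[[-6,0.2,17],[0,0,0],-1],[[-8,0.2,25],[0,0,0],-1],[[-9.2,0.2,31],[0,0,0],-1],[[-10.2,0.2,36],[0,0,0],-1],[[-10.8,0.2,41],[0,0,0],-1],[[-10.8,0.2,41],[0,0,0],-1]])

```text
time_s: 17.6
tool_pos: [0.51, 0.0639, 0.1445]
tool_rot: [0.0, 0.79, 0.613, -0.0]
wrist_force: [-0.2, -3.6, 2.0]
finger_gap: 0.238
gripper_force: 59.5
```

Run:
```python
from h import *
s=env.read_state(); p=s['tool_pos']*1000; print(p,s['wrist_force'],s['wrist_torque'],s['gripper_force'])
th,pe=fit(152)
for l in (.05,0):
    q,b=stay(th,pe,178.5,l,15); q[2]+=11-15; rows([(q,down(b))])
```

```text
[510.03783002  63.90816556 144.46820819] [-0.23252635 -3.60467917  1.96961335] [-0.39073261  0.06794192 -0.05052637] 59.5361191034317
[0.9, 0.7, -1.4] [-0.0, 0.0, -0.3]
[-0.0, 0.7, 7.5] [-0.0, 0.0, -0.3]
```

Tilt is about 0.04, already below the 0.09 that resting on the pin tip would give, and the force is small. The hole is over the pin, so I'll finish lowering and release.

Call:
apply_moves(plan=[[[0.3,0.2,3],[0,0,0],-1],[[0,0.2,6],[0,0,0],-1],[[0,0.2,7.5],[0,0,0],-1],[[0,0.2,7.5],[0,0,0],-1],[[0,0.2,7.5],[0,0,0],-1]])

```text
time_s: 18.23
tool_pos: [0.5097, 0.0639, 0.1373]
tool_rot: [-0.0, 0.79, 0.613, -0.001]
wrist_force: [-3.7, -5.2, 3.3]
finger_gap: 0.237
gripper_force: 59.9
```

Call:
apply_moves(plan=[[[0,0,0],[0,0,0],0.1],[[0,0,0],[0,0,0],0.1],[[0,0,0],[0,0,0],0.1],[[0,0,0],[0,0,0],0.1],[[0,0,-15],[0,0,0],0.1],[[0,0,-45],[0,0,0],0.1],[[-20,0,-90],[0,0,0],0.1],[[-40,0,-130],[0,0,0],0.1],[[-40,0,-130],[0,0,0],0.1]])

```text
time_s: 19.35
tool_pos: [0.5015, 0.0242, 0.2708]
tool_rot: [0.001, 0.791, 0.612, 0.003]
wrist_force: [0.9, 0.4, -1.1]
finger_gap: 0.545
gripper_force: 0.0
```

Run:
```python
from h import *
th,pe=fit(152); im,d,P=wcloud()
wshow('pics/w8.png',[[*PIN,137]]+[stay(th,pe,x,0,3)[0] for x in (95,123.5,152)]+[[*on_sh(th,165),148]])
# bar height profile along its length (5 mm off the holes' line sideways)
for r in (30,60,80,110,138,165,178):
    q,b=stay(th,pe,r); n=rot(b,np.pi/2); m=(abs((P[...,:2]-q[:2])@b)<4)&(abs((P[...,:2]-q[:2])@n)<5)&(d>0)&(P[...,2]>95)&(P[...,2]<175)
    print(r,m.sum(),np.median(P[m][:,2]) if m.any() else '')
```

```text
30 0 
60 90 128.59644120973758
80 96 128.5502535317952
110 99 128.4205954224646
138 97 128.1730361410147
165 108 128.17602659417003
178 84 150.99221374841022
```

View pics/w8.png

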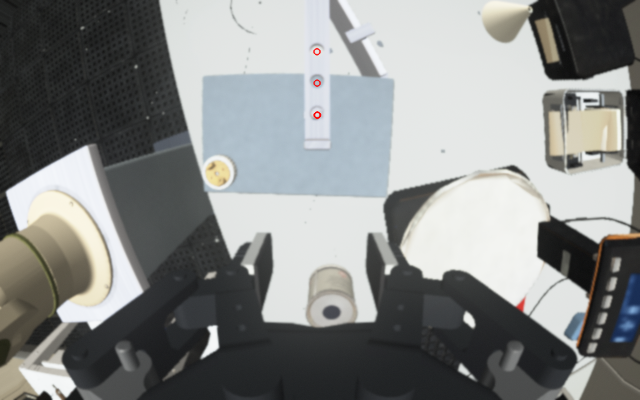

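The bar lies level, with its top at 128.2–128.6 mm all along. The end hole at (317,115) is over the pin, the cap and tin are undisturbed, and the gripper is clear. Handing in.

```bash
python3 -c "
from plant import env
print(env.hand_in())"
```

```text
the job is handed in; nothing more can be done
None
```

The shutter is set wide with the stay's end hole down over the pin and the bar level, and the job is handed in at about 19 s; my one slip was an unplanned 47 mm gripper dip while letting go of the stay on its rest, and the wrist view straight after showed nothing moved.

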